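# Load the flame-sealing station and shut its guard

## Task

Get the glass-sealing station ready to fire. With the fingertips, gently push the loaded pallet along its rails into the firing box until it is fully home against the stop, then push the open guard over and down until it lies shut flat on the box. Lift nothing, do not touch the glass tube and keep it lying in its V-blocks, and leave the other things on the bench where they are.

Things in the scene. Friction and masses are not known exactly. Their poses are not given: they have to be found in the camera images.
- fixture: Sealing station, bolted down: steel bed 232 x 134 x 10 mm carrying a firing box. Origin: on the bench under the middle of the box's open mouth; +x points into the box (away from the robot, the way the pallet is pushed), +y left, z up; 'station frame' below. Bed x = -100 to 132 mm; a gas block up to 100 mm high stands behind the box, x = 135 to 195. It stands at a new place and turn each time.
- mouth (a point): Middle of the box's mouth on the bed, 10 mm above the bench, x = y = 0 in the station frame. In front of it (x = -100 to 0) two rails 22 mm high, inner faces at y = +-50 mm, guide the pallet. Behind it the grey box, x = 0 to 118 mm: side and rear walls 6 mm thick, tops 70 mm above the bench, inner faces at y = +-50; mouth and top open. Two brass nozzles reach in from the sides.
- stop (a point): Middle of the stop bar's face inside the box, which the pallet's far edge meets when home: x = 105 mm, 14 mm above the bench, in the station frame.
- pallet: Loose aluminium pallet, about 0.4 kg, on the bed between the rails (2 mm play a side; slides with 2 to 4 N). Plate 104 (x) x 96 x 8 mm, an upright end plate at its near end, two black V-blocks. Origin: centre of its underside, 10 mm above the bench; axes as the station's. Fully home its origin is at x = 53 mm in the station frame; at the start it sticks out, 35 to 80 mm short of that.
- pallet_face (a point): Centre of the outer (near, -x) face of the pallet's end plate, the place to push: 41 mm above the bench. The end plate is 94 mm wide, 6 mm thick, and spans 18 to 64 mm above the bench. With the pallet home this point is at x = +1 mm in the station frame, just inside the mouth.
- tube: Glass tube, 16 mm diameter, 85 mm long, 30 g, lying loose along the pallet in its two V-blocks, axis 48 mm above the bench, near end about 3 mm behind the end plate. Origin: on its axis at mid-length; x along the tube. Not to be touched.
- guard (a joint): Guard angle, rad: 0 shut flat on the box, pi/2 upright, up to 2.3 leaning out to the left; starts at 1.9 to 2.2. Stiff hinge: it stays at any angle and must be pushed all the way down on its outer face (left side when open, top when shut), about 5 N at 90 mm from the hinge. A lip along its front edge comes down in front of the pallet's end plate, so it shuts only with the pallet home.
- guard_hinge (a point): Middle of the guard's hinge axis, which runs along the station's x over the left wall: x = 53.5, y = 58, z = 73 mm in the station frame; the guard's mid-plane passes through it. Guard: grey steel frame with amber window, 123 mm along the hinge, 118 mm from hinge to free edge, 4 mm thick, 0.3 kg, front lip 10 mm.
- guard_edge (a point): Middle of the guard's free edge on its outer face, 118 mm from the hinge axis; it moves with the guard. A tab 40 mm wide stands out 15 mm beyond it. When shut: y = -60, z = 75 mm in the station frame.
- dish: Bystander: closed flat glass dish with white powder, 90 mm diameter, 16 mm high, right of the station. Origin: centre of underside.
- jar: Bystander: small jar with a steel cap, 56 mm diameter, 85 mm high, right of the station's rear. Origin: centre of underside.
- brush: Bystander: bench brush 160 mm long lying left of the station. Origin: underside near its middle, x along its length.
- spanner: Bystander: spanner 150 mm long lying to the left in front of the station. Origin: underside near its middle, x along its length.
There are look-alikes about, which are no part of the job. What is meant by the pallet is not purple or red, and is the smaller of those in its own colour.

How it is judged (in metres and radians):
On the way, in this order (a step that is already met when the one before it is completed fails the run):
1. the pallet is fully home against the stop while the guard still stands open (x of pallet in the frame of fixture above 0.05 m and value of joint guard above 1.2 rad), for 0.2 s.
2. the guard is shut (value of joint guard below 0.05 rad), for 0.2 s.
At the end, for the whole second after the job is handed in: The pallet lies flat on the bed within 3 mm of the stop bar, the guard is shut to within 0.05 rad, the glass tube lies in its V-blocks within 12 mm of where it was along the pallet, and all is at rest (x of pallet in the frame of fixture between 0.05 and 0.056 m and z of pallet in the frame of fixture below 0.013 m and value of joint guard below 0.05 rad and z of tube in the frame of pallet between 0.034 and 0.042 m and x of tube in the frame of pallet between -0.012 and 0.012 m and angle between the x axis of tube and the x axis of pallet, either way round below 0.1 rad and linear speed of pallet below 0.01 m/s and linear speed of tube below 0.02 m/s); the robot touches nothing.
It fails at once if the pallet is lifted off the bed (more than 8 mm) or tipped (z of pallet in the frame of fixture above 0.018 m or angle between pallet's own z axis and vertical above 0.12 rad).
It fails at once if the fingers touch the glass tube (contact force between the fingers and tube above 0.3 N).
It fails at once if the glass tube jumps out of its V-blocks or slides more than 15 mm along them (z of tube in the frame of pallet above 0.05 m or z of tube in the frame of pallet below 0.03 m or x of tube in the frame of pallet above 0.015 m).
It fails at once if a bystander is moved more than 20 mm (distance of any of dish, jar, brush, spanner from where it was at the start of the episode above 0.02 m).
It also fails if it takes over 51 s, if anything falls off the work surface, if the arm or the gripper's body presses on something with over 40 N, if the wrist force passes 120 N, or if a joint passes its speed limit or range.

## Robot

A 6-joint arm with a two-finger parallel gripper is mounted at the origin on the work surface. World frame = base frame: x ahead of the robot, y to its left, z up, the work surface at z = 0. Lengths are in m, angles in degrees, forces in N, time in s.
With the tool pointing down it reaches from about 0.4 to 0.825 m from the base axis. Payload 7 kg.
Tool frame: the origin (TCP) lies midway between the tips of the shut fingers; the grasp point (between the pads) lies 19 mm behind it; z points along the fingers, y is the line along which they close (so a half turn about z gives the same grasp; the last joint's range is limited). The gripper opens to 88 mm and grips with 3 to 60 N. Pads are 19 mm wide; open, the fingers measure 130 mm over their backs; the gripper's body (78 mm by 193 mm) begins 47 mm behind the grasp point.
Start: joints at [-50.071, 20.546, 0.682, 0, -70.136, -16.507], TCP at [0.268, -0.619, 0.227] pointing down, gripper open.
Joint ranges: [-176.03, 176.03], [-82.01, 121.73], [-58.28, 71.71], [-173.87, 95.51], [-174.79, -0.11], [-173.66, 173.66]. Speed limits (degrees/s): [136.94, 136.94, 172.46, 180, 180, 180].

## Interface

Orientations are given as a 3x3 rotation matrix whose columns are the frame's x, y, z axes.
In Python, from rig import robot gives the robot as it stands. Calls block until the motion is done:
- robot.goto(position, orientation): joint-space move of the TCP to a pose.
- robot.servo_line(position, ori=None, speed=0.15): straight line of the TCP; ori=None keeps the orientation; speed is the mean speed in m/s.
- robot.movej(angles): joint-space move.
- robot.move_gripper(opening): opening from 0.0 (shut) to 1.0 (fully open); the grip force is fixed at half the most; returns when the fingers have stopped.
- robot.dwell(seconds).
- robot.ik(position, orientation): joint angles nearest the present ones, or None.
- robot.grab_frame(name): name is "scene" or "top" or "wrist"; returns (picture, depth): 480x640x3 uint8, red, green, blue; 480x640 float32, m along the optical axis (not along the pixel's ray), 0 where there is no reading.
- robot.camera_info(name): a dict with "vfov" (degrees; the focal length in pixels is half the picture's height over the tangent of half this angle, whatever the lens; pixels are square), "cx", "cy" (the principal point, pixels), "view" (4x4, takes a point from world to camera coordinates); the wrist camera has in their place "T_tool_cam" (4x4, takes a point from camera to tool coordinates, whose origin is the TCP and whose axes are the flange's). Camera axes: x right, y down, z forward; pixel columns grow to the right and rows downward; lengths in m; the calibration is good to about 2 mm. A picture is of the moment at which its call begins: read the wrist's pose just before it. camera_info takes no time and is no camera call.
A pose or a line that the arm cannot do raises robot.Unreachable and nothing moves.
- robot.job_done(): hands the job in; it is judged then, once.
Readings, each from a call of its own:
- robot.read_t(): time.
- robot.read_qpos(): joint angles.
- robot.read_qvel(): joint speeds.
- robot.read_effort(): joint torques, N m.
- robot.read_position(): TCP position.
- robot.read_tcp_rot(): TCP orientation.
- robot.read_force(): force on the tool from outside, world axes, zero at the start.
- robot.read_ft_torque(): the same for the moment, N m.
- robot.read_grip_width(): opening from 0.0 (shut) to 1.0 (fully open).
- robot.read_finger_force(): force on a finger pad.
Only numpy, scipy, OpenCV 4.12 (cv2) and the standard library are available. Lean on these libraries where they do the work, as an engineer would, in place of code of your own. Each camera call takes 0.05 s, during which the arm holds its last target. There are 200 camera calls.

## Working session

There is one attempt and no reset: what is moved stays moved. The work goes in short steps, each a Python script; the robot and the scene stay as the last script left them, time stands still between calls to the robot, and variables do not carry over. Pictures are saved under pics/ and viewed, at most 10 in all, crops included, and the job is handed in when it is done.

```bash
mkdir -p pics
cat > h.py <<'E'
import numpy as np, cv2
from rig import robot
def cam(n):
    i=robot.camera_info(n); f=240/np.tan(np.radians(i["vfov"])/2); return f,i["cx"],i["cy"],np.array(i["view"])
def cloud(n,d):
    f,cx,cy,V=cam(n); v,u=np.mgrid[:480,:640]
    P=np.stack([(u-cx)/f*d,(v-cy)/f*d,d,np.ones_like(d)],-1)
    return (P@np.linalg.inv(V).T)[...,:3]
E
python3 - <<'E'
from h import *
for n in("scene","top"):
    p,d=robot.grab_frame(n); np.savez(n,p=p,d=d); cv2.imwrite(f"pics/{n}.png",p[:,:,::-1])
    print(n,cam(n),(d>0).mean())
print(robot.read_t())
E
```

```text
scene (np.float64(467.79235470313284), 323.0930958256537, 237.57940043550954, array([[ 0.05086392,  0.99870256,  0.00245976, -0.0555455 ],
       [ 0.8300309 , -0.04090354, -0.55621543, -0.36622665],
       [-0.55539316,  0.03033298, -0.8310345 ,  1.24756086],
       [ 0.        ,  0.        ,  0.        ,  1.        ]])) 0.99591796875
top (np.float64(522.3870543640253), 318.0559001113546, 240.832349433734, array([[ 0.01718477, -0.99981655,  0.00845884,  0.00671594],
       [-0.99698671, -0.01777496, -0.07550856,  0.48901295],
       [ 0.07564507, -0.00713575, -0.99710927,  0.97820139],
       [ 0.        ,  0.        ,  0.        ,  1.        ]])) 0.9959407552083334
0.1
```

View pics/scene.png

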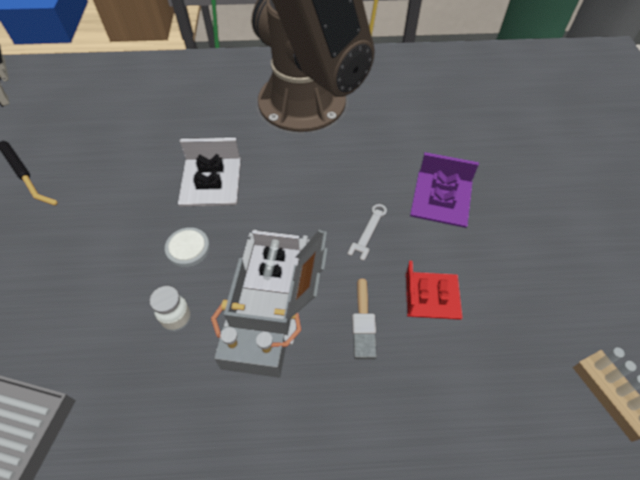

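View pics/top.png

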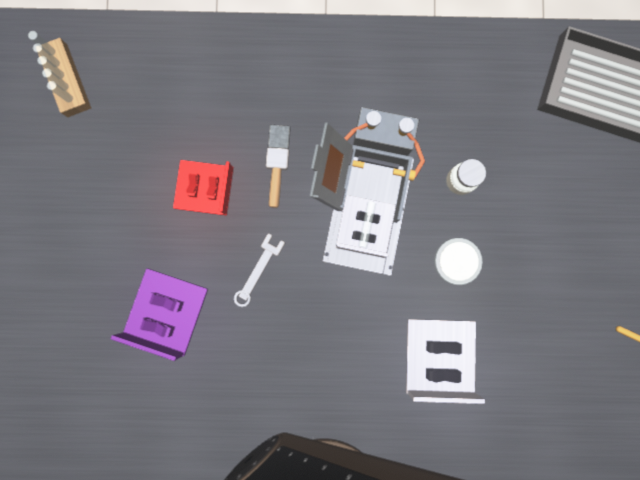

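Top view: three kinds of pallets: aluminium on the bed (367,225), larger aluminium (442,357), purple (165,312), red (203,187). The one on the bed is meant: not purple or red, and the smaller of the two aluminium ones. I'll confirm this in one crop.

Run:
```python
from h import *
z=np.load("top.npz"); p,d=z["p"],z["d"]; C=cloud("top",d)
c=p[95:285,300:450]; cv2.imwrite("pics/crop.png",cv2.resize(c[:,:,::-1],None,fx=3,fy=3,interpolation=cv2.INTER_CUBIC))
sub=C[95:285,300:450]
H=(sub[...,2]*1000)
np.set_printoptions(linewidth=250)
print(H[::6,10:130:5].round().astype(int))
for nm,lo,hi in(("bed",.006,.014),("rail/pl",.015,.026),("wall",.064,.074),("gas",.09,.106)):
    m=((H>lo*1000)&(H<hi*1000)).astype(np.uint8)
    q=sub[m>0][:,:2].astype(np.float32); r=cv2.minAreaRect(q*1000); print(nm,len(q),r)
```

```text
[[   1    1    0    4    0    3   -1    3    1    0    0    1    0   -1    3    4    0   -4    1    4   -1   -1    3    2]
 [   2    1    3   -2    1    5    0    4    2    1    1    1    2    2    3   -1    1   -1    1    1    1    0    2    2]
 [   1    2    4    1   -1   -1   -1    1    3    0   -1    1    0   -2    2    3   -3    4    1   -2    2    2    0    3]
 [  -1    0    2    3    0    1    2   -1    2    3   56   64  101  100   63   57   59    4   -3    1    5    0    4    0]
 [   3    2    0   -1    1    4   -1    0   -1    1   62   62  101   98  101   62   60   61   62  100   99   62   -2    4]
 [   4    0   -2  182  172    2    1    3    0    1   62   70   94   93   63   59   60   60  101  102  102   59    1   -3]
 [   0    1   -1  181  166  152    1    0   50   56   59   61   61   63   62   60   59   60   78  102   98   64    1    2]
 [   0    1    0  180  161  145  128   55   52   58   59   61   60   59   66   60   61   62   61   63   62   60    1    3]
 [   0    4    2  174  161  143  129  108   86   23   29   35   42   47   53   57   62   60   63   59   60   56    3
[... 2563 characters left out ...]
    1    1    0   -2    0]
 [   5    0    0    1    0    2    0    3   -1    0    3   -1    2   -1    3    1    1    1   -1    3   -1    2    0    0]
 [   2    1   -1    2    2    0    0   -1    0    2   -1   -2   -3    6    1    3   -5   -1    1    2   -3    3    1    3]]
bed 3135 ((592.4611206054688, -93.85830688476562), (364.0234375, 291.9317321777344), 1.0973747968673706)
rail/pl 3025 ((561.3009033203125, -144.6771697998047), (241.7623748779297, 280.0719909667969), 77.11731719970703)
wall 871 ((597.260986328125, -89.84957122802734), (112.75560760498047, 262.46795654296875), 79.31438446044922)
gas 671 ((639.3099365234375, -58.28147888183594), (76.379150390625, 213.445068359375), 49.40625)
```

View pics/crop.png

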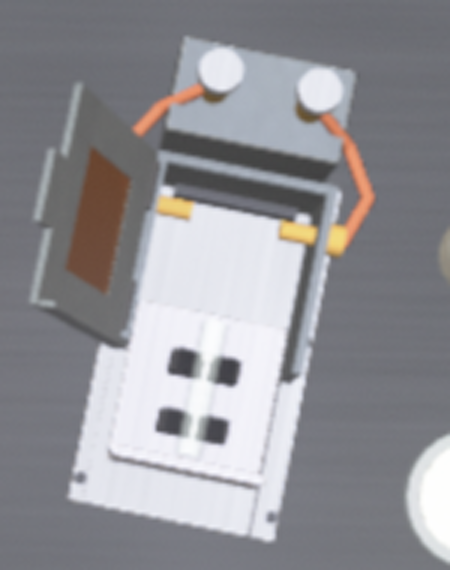

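The crop shows the meant pallet on the bed: end plate along (112,455)-(260,485), tube lying on it, guard open on the left. Now I'll fit the station pose from the corners.

```bash
cat >> h.py <<'E'
def ray(n,u,v,z):
    f,cx,cy,V=cam(n); I=np.linalg.inv(V); o=I[:3,3]; d=I[:3,:3]@[(u-cx)/f,(v-cy)/f,1]
    return (o+d*(z-o[2])/d[2])[:2]
E
python3 - <<'E'
from h import *
pk=[((70,498),(-100,67,10)),((272,540),(-100,-67,10)),((295,381),(0,-56,70)),((341,188),(118,-56,70)),((158,152),(118,56,70))]
W=np.array([ray("top",300+(u-1)/3,95+(v-1)/3,s[2]/1000) for (u,v),s in pk]); S=np.array([s[:2] for _,s in pk])/1000
wc,sc=W.mean(0),S.mean(0); A=(W-wc).T@(S-sc); U,_,Vt=np.linalg.svd(A); D=np.diag([1,np.linalg.det(U@Vt)]); R=U@D@Vt; t=wc-R@sc
print("yaw",np.degrees(np.arctan2(R[1,0],R[0,0])),"t",t,"res mm",((W-S@R.T-t)*1000).round(1).tolist())
for i in range(5): pass
np.savez("st",R=R,t=t)
C=cloud("top",np.load("top.npz")["d"]); P=np.concatenate([(C[...,:2]-t)@R,C[...,2:]],-1).reshape(-1,3)
def box(lo,hi): return P[np.all((P>lo)&(P<hi),1)]
e=box([-.12,-.045,.058],[0,.045,.07]); print("endplate top x,y-range",len(e),np.percentile(e[:,0],[5,50,95]),e[:,1].min(),e[:,1].max(), "slope",np.polyfit(e[:,1],e[:,0],1))
w=box([.01,-.07,.066],[.11,-.04,.074]); print("R wall y",len(w),np.percentile(w[:,1],[5,50,95]),np.polyfit(w[:,0],w[:,1],1))
b=box([-.09,-.07,.018],[-.03,-.045,.026]);print("R rail y",np.percentile(b[:,1],[5,50,95]))
g=box([.0,.05,.085],[.11,.16,.23]); k=np.polyfit(g[:,2],g[:,1],1); print("guard",len(g),k,"theta",np.pi/2+np.arctan(k[0]),"y at z73",np.polyval(k,.073),g.max(0))
# guard lip/sides
print("guard x range",np.percentile(g[:,0],[0.5,99.5]))
E
```

```text
yaw -10.955447569380553 t [ 0.53588659 -0.07743298] res mm [[1.0, -2.3], [1.9, -0.2], [-2.8, 3.5], [0.5, -1.6], [-0.6, 0.6]]
endplate top x,y-range 189 [-0.06849891 -0.06536921 -0.03391786] -0.04432630144746332 0.044666385832233875 slope [-0.01267987 -0.06220285]
R wall y 193 [-0.05619754 -0.05329353 -0.05045342] [ 0.00171651 -0.05339651]
R rail y [-0.05859883 -0.05445278 -0.04653595]
guard 1985 [0.4746709  0.02018752] theta 2.0139761132491096 y at z73 0.05483849737327619 [0.1099807  0.11580456 0.19707341]
guard x range [0.00051787 0.10946186]
```

```bash
cat >> h.py <<'E'
import os
if os.path.exists("st.npz"):
    _s=np.load("st.npz"); R,t=_s["R"],_s["t"]
    def S2W(x,y,z): return np.append(R@[x,y]+t,z)
    def ori(s):
        y=np.append(s*R[:,0],0); z=np.array([0,0,-1.]); return np.column_stack([np.cross(y,z),y,z])
E
python3 - <<'E'
from h import *
for s in(1,-1):
    for p in[(-.115,0,.2),(-.115,0,.04),(-.02,0,.04),(.053,.16,.165),(.053,-.03,.075)]:
        q=robot.ik(S2W(*p),ori(s)); print(s,p,None if q is None else np.round(q,0))
E
```

```text
1 (-0.115, 0, 0.2) [ 19.  -2. -31.   0. -61. 150.]
1 (-0.115, 0, 0.04) [ 19.  10. -43.   0. -36. 150.]
1 (-0.02, 0, 0.04) [ 13.  18. -32.   0. -40. 156.]
1 (0.053, 0.16, 0.165) [ 24.  18. -11.   0. -61. 145.]
1 (0.053, -0.03, 0.075) [  7.  21. -21.   0. -48. 162.]
-1 (-0.115, 0, 0.2) [ 19.  -2. -31.   0. -61. -30.]
-1 (-0.115, 0, 0.04) [ 19.  10. -43.   0. -36. -30.]
-1 (-0.02, 0, 0.04) [ 13.  18. -32.   0. -40. -24.]
-1 (0.053, 0.16, 0.165) [ 24.  18. -11.   0. -61. -35.]
-1 (0.053, -0.03, 0.075) [  7.  21. -21.   0. -48. -18.]
```

Run:
```python
from h import *
o=ori(-1)
robot.move_gripper(0.0)
robot.goto(S2W(-.115,0,.2),o); robot.servo_line(S2W(-.115,0,.042),speed=.1)
robot.dwell(.3); f0=robot.read_force(); X=R[:,0]; print("t",robot.read_t(),"f0",np.round(f0,2))
x=-.115
for i in range(20):
    x+=.003; robot.servo_line(S2W(x,0,.042),speed=.02)
    f=(robot.read_force()-f0); fx=f[:2]@X
    if fx<-1: break
print("contact cmd x",x,"fx",fx,"tcp st",(robot.read_position()[:2]-t)@R,robot.read_t())
p,d=robot.grab_frame("scene"); cv2.imwrite("pics/a.png",cv2.resize(p[200:400,180:380,::-1],None,fx=3,fy=3))
```

```text
t 5.6583 f0 [-0.22  0.38 -0.03]
contact cmd x -0.05499999999999995 fx -0.4834529487735902 tcp st [-5.46717958e-02  4.66165460e-05] 11.6583
```

View pics/a.png

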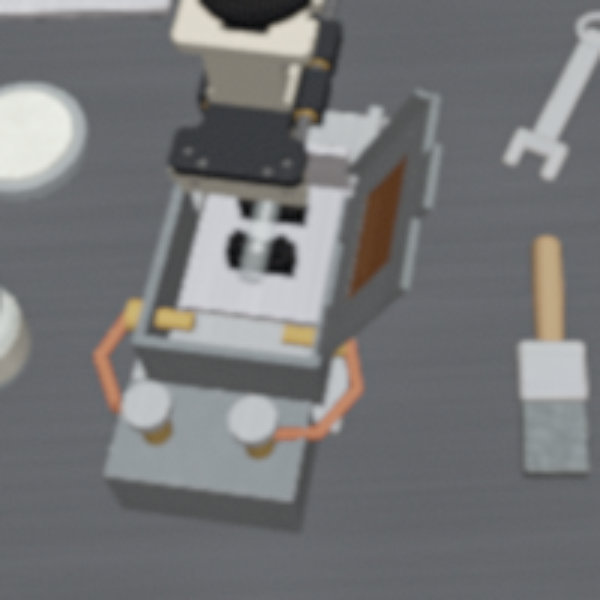

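The picture shows the pallet sliding in (far edge at about (250,305)) with the tube in its blocks, and the body clear of the guard. I'll keep pushing until the stop shows up in the force.

Run:
```python
from h import *
X=R[:,0]; f0=np.array([-.22,.38,-.03]); x=-.055; L=[]
while x<.004:
    st=.003 if x<-.03 else .0015
    x+=st; robot.servo_line(S2W(x,0,.042),speed=.025 if x<-.03 else .015)
    fx=(robot.read_force()-f0)[:2]@X; L.append((round(x*1000,1),round(float(fx),1)))
    if fx<-7: break
print(L); print((robot.read_position()[:2]-t)@R,robot.read_t())
p,d=robot.grab_frame("top"); np.savez("top2",p=p,d=d); cv2.imwrite("pics/b.png",cv2.resize(p[95:285,300:450,::-1],None,fx=3,fy=3))
```

```text
[(-52.0, -1.1), (-49.0, -0.8), (-46.0, -0.6), (-43.0, 0.1), (-40.0, -0.7), (-37.0, -0.2), (-34.0, -0.8), (-31.0, -0.8), (-28.0, -1.1), (-26.5, -1.0), (-25.0, -1.4), (-23.5, -1.4), (-22.0, -0.9), (-20.5, -1.5), (-19.0, -1.0), (-17.5, -1.0), (-16.0, -1.6), (-14.5, -6.2), (-13.0, -11.4)]
[-0.01530015 -0.00020519] 16.6917
```

View pics/b.png

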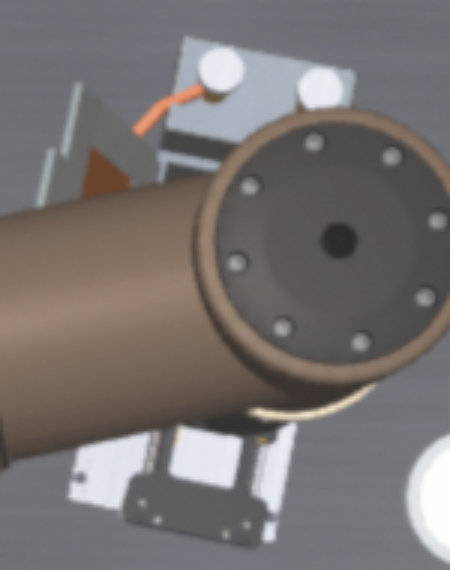

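Run:
```python
from h import *
robot.servo_line(S2W(-.03,0,.042),speed=.04)
robot.servo_line(S2W(-.06,0,.042),speed=.1)
robot.servo_line(S2W(-.06,0,.26),speed=.2)
robot.servo_line(S2W(-.06,.17,.26),speed=.2)
p,d=robot.grab_frame("scene"); cv2.imwrite("pics/c.png",cv2.resize(p[200:400,180:380,::-1],None,fx=3,fy=3))
C=cloud("scene",d); P=np.concatenate([(C[...,:2]-t)@R,C[...,2:]],-1).reshape(-1,3)
def box(lo,hi): return P[np.all((P>lo)&(P<hi),1)]
e=box([-.04,-.04,.058],[.03,.04,.07]); print(len(e),np.percentile(e[:,0],[5,50,95]))
g=box([.0,.05,.085],[.11,.16,.23]); k=np.polyfit(g[:,2],g[:,1],1); print("theta",np.pi/2+np.arctan(k[0]),g.max(0))
print(robot.read_t())
```

```text
167 [0.00329712 0.00736369 0.00976851]
theta 2.012936482780174 [0.10983853 0.11764193 0.1954956 ]
20.0583
```

View pics/c.png

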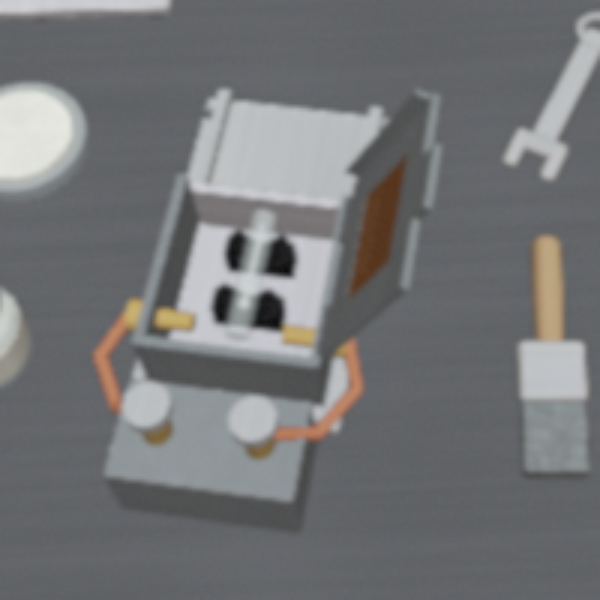

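The pallet is home (end plate at the mouth, under the rear of the image at (265,205)), the tube lies in its blocks and the guard is still at 2.01 rad. Next I'll push the guard.

Run:
```python
from h import *
f0=np.array([-.22,.38,-.03]); L=[]
robot.servo_line(S2W(.053,.17,.26),speed=.2); robot.servo_line(S2W(.053,.17,.167),speed=.15)
pts=[(y,.167) for y in(.13,.10,.08)]
for a in np.radians([90,80,70,60,50,40,30,20,15,10,5]):
    r=.1; pts.append((.058-r*np.cos(a)+.002*np.sin(a)+.0095,.073+r*np.sin(a)+.002*np.cos(a)))
for y,z in pts:
    robot.servo_line(S2W(.053,y,z),speed=.06)
    f=robot.read_force()-f0; L.append((round(y*1000),round(z*1000),*np.round(f,1).tolist()))
    if np.linalg.norm(f)>30: print("HIGH"); break
for l in L: print(l)
print(robot.read_t())
p,d=robot.grab_frame("scene"); cv2.imwrite("pics/d.png",cv2.resize(p[200:400,180:380,::-1],None,fx=3,fy=3))
```

```text
(130, 167, 0.2, -0.9, -0.7)
(100, 167, 0.6, 0.0, -0.2)
(80, 167, -0.1, 0.7, 0.4)
(69, 173, 0.4, -0.1, -0.4)
(52, 172, 0.3, -0.6, 0.4)
(35, 168, 0.2, -0.7, 0.7)
(19, 161, 0.3, -0.6, 0.7)
(5, 151, 0.6, 0.3, 0.2)
(-8, 139, 0.4, 1.4, -0.5)
(-18, 125, -0.2, -0.5, -0.4)
(-26, 109, -0.6, -0.3, -0.2)
(-29, 101, -0.2, -0.2, 0.1)
(-31, 92, 0.7, -0.6, -0.6)
(-32, 84, 1.0, -0.6, 0.4)
27.8083
```

View pics/d.png

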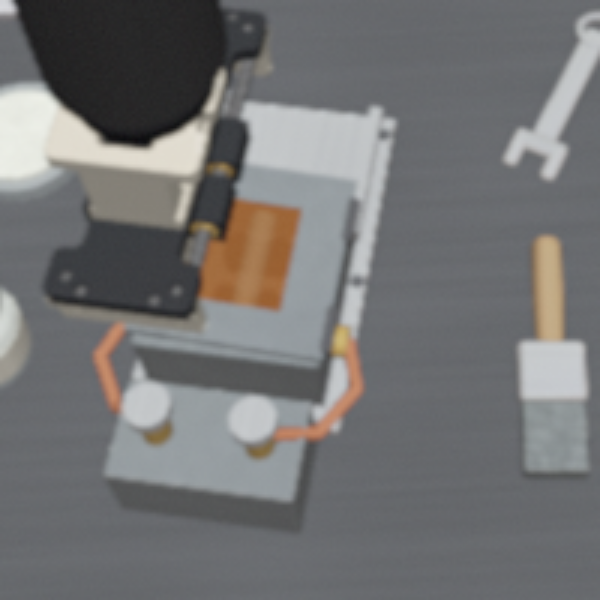

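The guard has come over and is nearly flat on the box, with its amber window at (250,255). I'll press down until the force rises, then retreat and check.

Run:
```python
from h import *
f0=np.array([-.22,.38,-.03]); z=.084; L=[]
while z>.066:
    z-=.0015; robot.servo_line(S2W(.053,-.033,z),speed=.015); robot.dwell(.05)
    fz=(robot.read_force()-f0)[2]; L.append((round(z*1000,1),round(float(fz),1)))
    if fz>12: break
robot.dwell(.3); print(L,robot.read_force()-f0)
robot.servo_line(S2W(.053,-.033,.12),speed=.08); robot.servo_line(S2W(-.1,-.033,.25),speed=.25)
robot.dwell(.2); p,d=robot.grab_frame("top"); 
C=cloud("top",d); P=np.concatenate([(C[...,:2]-t)@R,C[...,2:]],-1).reshape(-1,3)
g=P[np.all((P>[.01,-.055,.05])&(P<[.1,.05,.12]),1)]; print("guard z slope vs -y (rad)",len(g),np.polyfit(-g[:,1],g[:,2],1),robot.read_t())
p,d=robot.grab_frame("scene"); cv2.imwrite("pics/e.png",cv2.resize(p[200:400,180:380,::-1],None,fx=3,fy=3))
C=cloud("scene",d); P=np.concatenate([(C[...,:2]-t)@R,C[...,2:]],-1).reshape(-1,3)
g=P[np.all((P>[.01,-.055,.05])&(P<[.1,.05,.12]),1)]; print("scene slope",len(g),np.polyfit(-g[:,1],g[:,2],1),robot.read_t())
```

```text
[(82.5, 0.3), (81.0, -0.0), (79.5, -0.2), (78.0, 0.6), (76.5, 0.2), (75.0, 2.9), (73.5, 15.5)] [-5.74556001  1.69098127 15.94925136]
guard z slope vs -y (rad) 2407 [0.00059795 0.07560867] 32.2
scene slope 2500 [0.0001117  0.07490092] 32.25
```

View pics/e.png

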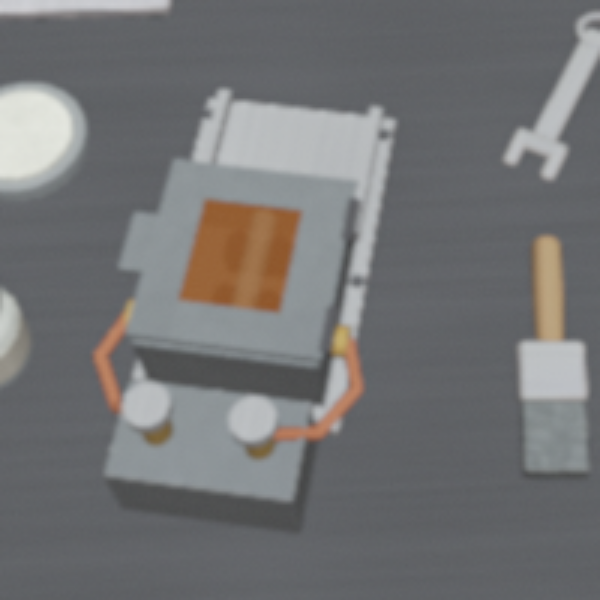

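The guard lies flat (slope about 0, top at 75 mm), the tube is visible through the window at (255,255), and the bystanders are where they were. Handing in.

```bash
python3 -c "
from rig import robot
print(robot.job_done(),robot.read_t())"
```

```text
the job is handed in; nothing more can be done
the job is handed in; nothing more can be done
```

I pushed the pallet home against the stop, shut the guard flat on the box with the tube still in its V-blocks and the other things on the bench unmoved, and handed the job in at about 32 s; no verdict was returned.

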